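# Click the red-capped cuvette into the light path of a spectrophotometer and shut its lid

### The arm

A 6-joint arm with a two-finger parallel gripper is mounted at the origin on the work surface. World frame = base frame: x ahead of the robot, y to its left, z up, the work surface at z = 0. Lengths are in mm, angles in rad, forces in N, time in s.
With the tool pointing down it reaches from about 300 to 775 mm from the base axis. Payload 14.6 kg.
Tool frame: the origin (TCP) lies midway between the tips of the shut fingers; the grasp point (between the pads) lies 19 mm behind it; y points along the fingers, x is the direction in which the jaws open and shut, and the axes are right-handed (so a half turn about y gives the same grasp; the last joint's range is limited). The gripper opens to 94 mm and grips with 3 to 60 N. Pads are 16 mm wide; open, the fingers measure 119 mm over their backs; the gripper's body (75 mm by 177 mm) begins 78 mm behind the grasp point.
Start: joints at [1.134, 0.3, 1.521, -0, 1.321, -0.067], TCP at [198.783, 512.811, 205.446] pointing down, gripper open.
Joint ranges: [-3.03, 3.03], [-0.79, 2.21], [0.23, 2.52], [-1.04, 4.18], [0, 3.07], [-2.55, 2.55]. Speed limits (rad/s): [2.22, 2.22, 2.57, 3.14, 3.14, 3.14].

### API

Orientations are given as [roll, pitch, yaw] about the fixed x, y, z axes, in that order (R = Rz(yaw) Ry(pitch) Rx(roll)).
In Python, from cell import manip gives the robot as it stands.
- The arm moves only by the tool servo_tool, never from a script. Its argument "commands" is a list of rows, each an object with "dp": the shift along the tool's x, y, z in mm, a list of three; "turn": the turn, a rotation vector about the tool's x, y, z in degrees, a list of three. A call has 1 to 5 rows; each row is the pose to reach, as a shift and turn from the pose measured when the call began, along the tool's axes at that moment; what a row does not reach only later rows make up. A row lasts 1/12 s, in which the tool goes at most 41.7 mm and 7.16 degrees, less where a joint would pass 70% of its speed; a pose out of reach is approached as far as the arm can. A call with a gripper value outside its range is refused whole. "grip" is the gripper command: -1 is fully open, 1 is shut, values between are in proportion, set as the call begins (left out, the last holds). The fingers move at their own pace and stop on an object; "force" is the grip in N (left out, the last holds). Time passes only in rows, so rows that repeat a pose let the fingers close. It gives the time, the measured TCP pose, the force and the opening at its end, in the units of the state.
- manip.read_state(): the state, without advancing time (a new reading comes with each control period).
- manip.camera(name): name is "side" or "top"; returns a dict with "img" (400x640x3 uint8, red, green, blue), "depth" (400x640 float32, mm along the optical axis (not along the pixel's ray), 0 where there is no reading), "K" (3x3 intrinsics, pixels), "k1" (the pictures are not rectified: a ray, as slopes to the right and down, at radius r is drawn at 1 + k1 r^2 times it, then the intrinsics apply), "R" (3x3) and "t" (3): a world point X has camera coordinates R X + t. Camera axes: x right, y down, z forward; pixel columns grow to the right and rows downward; lengths in mm; the calibration is good to about 2 mm. A picture is of the moment at which its call begins.
- manip.sign_off(): hands the job in, once; it reports no verdict.
The state is a dict: "clock": time; "joints": joint angles; "qd": joint speeds; "effort": joint torques, N m; "eef_pos": TCP position; "eef_rot": TCP orientation; "wrist_force": force on the tool from outside, world axes, zero at the start; "moment": the same for the moment, N m; "finger_gap": finger opening in mm.
Only numpy, scipy, OpenCV 4.12 (cv2) and the standard library are available. Lean on these libraries where they do the work, as an engineer would, in place of code of your own. Each camera call takes 0.05 s, during which the arm holds its last target.

### The job

The blank has just been read in the spectrophotometer. Push the cell-changer's rod in until it clicks into its stop with the red-capped cuvette in the light path, and then tip the compartment lid shut. It is fingertip work and nothing needs gripping: leave all four cuvettes standing untouched in the changer, and do not knock over or shove away the other things on the bench.

Things in the scene. Friction and masses are not known exactly. Their poses are not given: they have to be found in the camera images.
- spectro: pale grey spectrophotometer, 298 mm deep, 386 wide, 125 high, fixed; origin on the bench under its light path; x level into the machine, y to its left (keypad side), z up. In its frame: front at x = -78 mm; sample compartment open on top, rim at z = 125, spanning x -71 to 77, y -46 to 46; flat-topped optics housing (z = 125) beyond y = 58, lamp house behind x = 84
- light_path (a point): where the light beam (along the spectro's y) crosses the changer's track, 76 mm above the bench, between two dark lens barrels on the compartment's side walls; two black ticks on the rim mark it. A cuvette is in the light path when its axis stands at this point's x in the spectro's frame. Axes as the spectro's
- carriage (a joint): travel (m) of the cell changer, a black holder with four pockets in a row along the spectro's x, 18 mm apart, with its push rod; grows as the rod is pushed in (spectro's +x). Click stops at 0, 0.018, 0.036, 0.054 bring pocket after pocket into the light path: the farthest from the knob at 0, the nearest at 0.054. Ends at -0.004 and 0.062. Starts at 0; the red cuvette is 1 to 3 clicks away
- changer (a point): middle of the four pockets, top of the holder (80 mm above the bench); moves with it. Feel of the stops: pushing takes about 3 N between them; from about 3 mm before a stop a sprung ball draws the holder on into it and the push falls to nothing; leaving a stop takes about 9 N, back to 3 N after 4 mm. Pushed too far, it can be pushed back out from behind the knob
- knob_face (a point): centre of the front face of the round black knob on the changer's rod, 24 mm in diameter, 10 mm thick, axis level along the spectro's x; moves with the changer. The face looks to -x (the side to push), 72 mm above the bench. Behind it an 8 mm steel rod enters the machine's front, 102 mm behind this face at travel 0 and 48 mm at 0.054
- cuvette_red: clear square cuvette 12.5 x 12.5 mm and 52 mm tall with its red cap (the top 7 mm), standing loose in one of the changer's four pockets; origin: centre of its underside, z up
- cuvette_blank: clear square cuvette 12.5 x 12.5 mm and 52 mm tall with its white cap (the top 7 mm), standing loose in one of the changer's four pockets; origin: centre of its underside, z up; at the start in the pocket in the light path
- cuvette_blue: clear square cuvette 12.5 x 12.5 mm and 52 mm tall with its blue cap (the top 7 mm), standing loose in one of the changer's four pockets; origin: centre of its underside, z up
- cuvette_yellow: clear square cuvette 12.5 x 12.5 mm and 52 mm tall with its yellow cap (the top 7 mm), standing loose in one of the changer's four pockets; origin: centre of its underside, z up
- lid (a joint): opening (rad) of the blue-grey lid over the sample compartment: 0 shut (level), 1.57 upright, starts open at 1.6 to 1.8. Hinged along its left edge (parallel to the spectro's x), it swings up and over to the left (spectro's +y). A stiff hinge holds it above about 1.0 (a push of about 1 N moves it); below about 0.8 it sinks shut by itself
- lid_hinge (a point): middle of the lid's hinge line, 126 mm above the bench, 58 mm to the left (spectro's +y) of the light path. The lid is 168 mm long along the hinge and reaches 124 mm from it (finger tab at its free edge included), 16 mm thick with its rim.
- lid_edge (a point): middle of the lid's free edge, at its finger tab
- well_plate: white 96-well plate 128 x 86 x 14 mm lying loose on the bench; origin: centre of its underside
- tip_box: green pipette tip box 122 x 84 mm, 68 mm high with its yellow tips, loose on the bench; origin: centre of its underside
- buffer_bottle: blue-capped bottle 64 mm in diameter, 130 mm high, standing loose on the bench; origin: centre of its underside
- reservoir: clear open tray 120 x 76 x 26 mm, loose on the bench; origin: centre of its underside
- pen: dark blue pen 125 mm long, 10 mm thick, loose on the bench; origin: at its middle, on the bench

How it is judged (in metres and radians):
On the way, in this order (a step that is already met when the one before it is completed fails the run):
1. the rod's knob is pushed (contact force between the fingers and rod_knob above 1 N), for 0.1 s.
2. the red-capped cuvette rests in the light path, lid still open (x of cuvette_red in the frame of light_path between -0.0025 and 0.0025 m and value of joint lid above 1.2 rad and velocity of joint carriage between -0.01 and 0.01 m/s), for 0.3 s.
3. the lid is shut (value of joint lid below 0.04 rad), for 0.2 s.
At the end, for the whole second after the job is handed in: The red-capped cuvette stands within 2.5 mm of the light path along the changer's travel (the click stop holds it there) and the changer is at rest; all four cuvettes are upright and seated in their pockets; the lid is shut (within 0.04 rad) (x of cuvette_red in the frame of light_path between -0.0025 and 0.0025 m and height (world z) of each of cuvette_blank, cuvette_red, cuvette_blue, cuvette_yellow below 0.063 m and angle between each of cuvette_blank, cuvette_red, cuvette_blue, cuvette_yellow's own z axis and vertical below 0.1 rad and value of joint lid below 0.04 rad and velocity of joint carriage between -0.005 and 0.005 m/s); the robot touches nothing.
It fails at once if a cuvette is lifted or tipped (over 7 mm or 0.25 rad) (height (world z) of any of cuvette_blank, cuvette_red, cuvette_blue, cuvette_yellow above 0.065 m or angle between any of cuvette_blank, cuvette_red, cuvette_blue, cuvette_yellow's own z axis and vertical above 0.25 rad).
It fails at once if the fingers or arm touch a cuvette (over 1 N) (contact force between any of the fingers, the arm and cuvette_blank above 1 N or contact force between any of the fingers, the arm and cuvette_red above 1 N or contact force between any of the fingers, the arm and cuvette_blue above 1 N or contact force between any of the fingers, the arm and cuvette_yellow above 1 N).
It fails at once if a thing on the bench is shoved more than 30 mm or tipped over (distance of any of well_plate, tip_box, buffer_bottle, reservoir, pen from where it was at the start of the episode above 0.03 m or angle between any of well_plate, tip_box, buffer_bottle, reservoir's own z axis and vertical above 0.5 rad).
It also fails if it takes over 67 s, if anything falls off the work surface, if the arm or the gripper's body presses on something with over 40 N, if the wrist force passes 120 N, or if a joint passes its speed limit or range.

## Working session

There is one attempt and no reset: what is moved stays moved. The work goes in short steps, Python scripts to look and compute and a tool call to move; the robot and the scene stay as the last step left them, time stands still between calls to the robot, and variables do not carry over. Pictures are saved under pics/ and viewed, and the job is handed in when it is done.

Besides the shell and the picture viewer there is one more tool, called after ">>>" by a JSON object that holds its "op" and its "data". servo_tool: Moves the arm, as the interface text tells. Its arguments: {"type":"object","properties":{"commands":{"type":"array","items":{"type":"object","properties":{"dp":{"type":"array","items":{"type":"number"}},"turn":{"type":"array","items":{"type":"number"}}}}},"grip":{"type":"number"},"force":{"type":"number"}},"required":["commands"]}

```bash
ls; mkdir -p pics; python3 - <<'E'
from cell import manip
import cv2,pickle
for n in("side","top"):
    c=manip.camera(n); cv2.imwrite(f"pics/{n}0.png",c["img"][:,:,::-1]); pickle.dump(c,open(f"{n}0.pkl","wb"))
    print(n,c["K"].tolist(),c["k1"],c["R"].tolist(),c["t"].tolist())
print(manip.read_state())
E
```

```text
pics
side [[506.47781460030143, 0.0, 314.34026424728626], [0.0, 506.47781460030143, 193.5162968110455], [0.0, 0.0, 1.0]] -0.13575692721248298 [[0.97518531161481, -0.2210711820174755, -0.011880256399659384], [-0.14215788164523296, -0.58414077581248, -0.7991061823808734], [0.16971960610626377, 0.7809654835615912, -0.6010725154160225]] [-450.9061342682447, 135.17349364482837, 1561.1077924079614]
top [[412.95006927702224, 0.0, 322.70204566965106], [0.0, 412.95006927702224, 204.9270286302337], [0.0, 0.0, 1.0]] -0.03027303573928888 [[-0.007748538440145909, -0.9998776631473195, -0.01358745344415295], [-0.9943111899525223, 0.00914748621779114, -0.10612059663936269], [0.1062319052226805, 0.012687877480128904, -0.9942604286995479]] [-7.087399439634491, 473.32436286694764, 1333.0147299953423]
{'clock': 0.1, 'joints': array([ 1.13440135e+00,  3.00404472e-01,  1.52150593e+00, -1.77789840e-05,
        1.32070215e+00, -6.65950022e-02]), 'qd': array([ 0.00135624, -0.0007999 , -0.00057952,  0.00016842,  0.00147225,
        0.00024345]), 'effort': array([ 2.36706310e-04, -5.32646835e+01, -3.53281116e+01,  7.08434964e-02,
        2.35828426e-02, -2.96168039e-06]), 'eef_pos': array([198.69242869, 512.60790007, 204.95466976]), 'eef_rot': array([-1.57074564e+00,  1.01878044e-03,  1.20100079e+00]), 'wrist_force': array([-0.80100089, -0.66552084,  0.05022092]), 'moment': array([ 0.03798756, -0.02046902,  0.01092486]), 'finger_gap': 94.28690701753784}
```

View pics/side0.png

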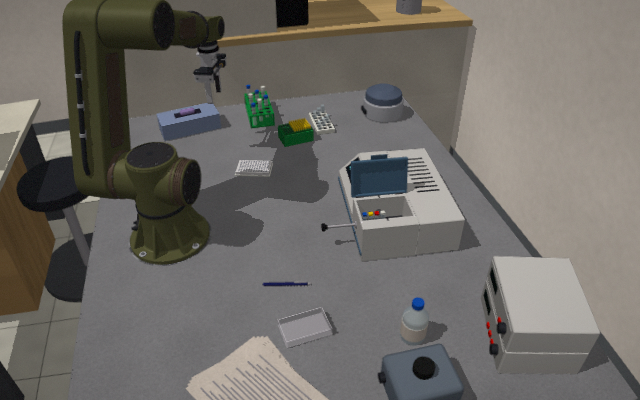

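View pics/top0.png

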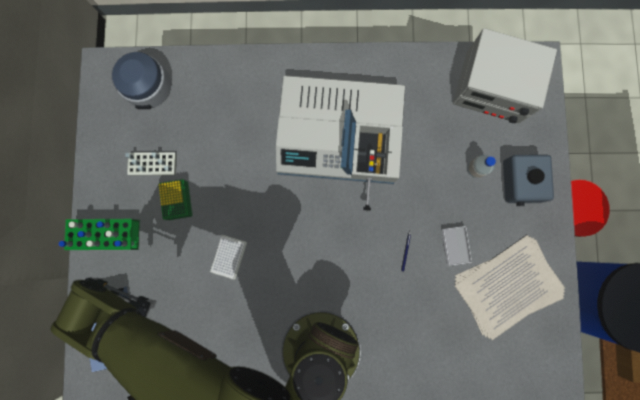

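The side view shows the spectro at (400,200), with the knob at (324,227) and the open lid at (380,175). In the top view the knob is at about (367,208) and the cuvettes at about (373,157). I'll zoom in next.

```bash
cat > h.py <<'E'
import numpy as np,cv2,pickle
def load(n): return pickle.load(open(n+".pkl","rb"))
def ray(c,u,v):
    K=c["K"];x=(u-K[0,2])/K[0,0];y=(v-K[1,2])/K[1,1]
    rd=np.hypot(x,y);r=rd
    for _ in range(30): r=rd/(1+c["k1"]*r*r)
    s=r/rd if rd>0 else 1
    d=np.array([x*s,y*s,1.0]);R=np.array(c["R"]);t=np.array(c["t"])
    return -R.T@t, R.T@d
def onz(c,u,v,z):
    o,d=ray(c,u,v); return o+d*(z-o[2])/d[2]
def proj(c,X):
    p=np.array(c["R"])@np.array(X,float)+np.array(c["t"]);x,y=p[:2]/p[2];f=1+c["k1"]*(x*x+y*y)
    K=c["K"];return np.array([K[0,0]*x*f+K[0,2],K[1,1]*y*f+K[1,2]])
def tri(c1,p1,c2,p2):
    o1,d1=ray(c1,*p1);o2,d2=ray(c2,*p2)
    s=np.linalg.lstsq(np.c_[d1,-d2],o2-o1,rcond=None)[0]
    a=o1+d1*s[0];b=o2+d2*s[1];return (a+b)/2,np.linalg.norm(a-b)
def crop(c,x0,y0,x1,y1,k,fn):
    cv2.imwrite(fn,cv2.resize(c["img"][y0:y1,x0:x1,::-1],None,fx=k,fy=k,interpolation=cv2.INTER_CUBIC))
E
python3 -c "
from h import *
crop(load('top0'),270,65,410,215,4*1,'pics/t1.png')
crop(load('top0'),340,115,410,215,6,'pics/t2.png')
crop(load('side0'),310,140,470,265,5,'pics/s1.png')"
```

```text
(no output)
```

View pics/t1.png

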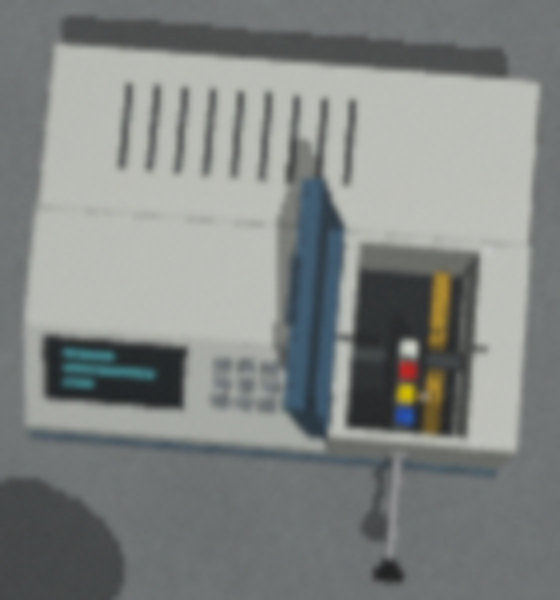

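View pics/t2.png

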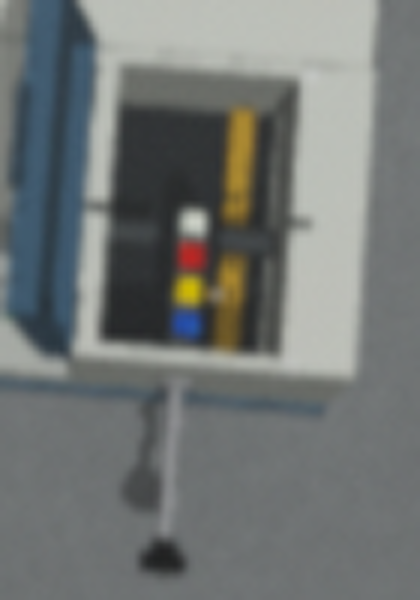

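View pics/s1.png

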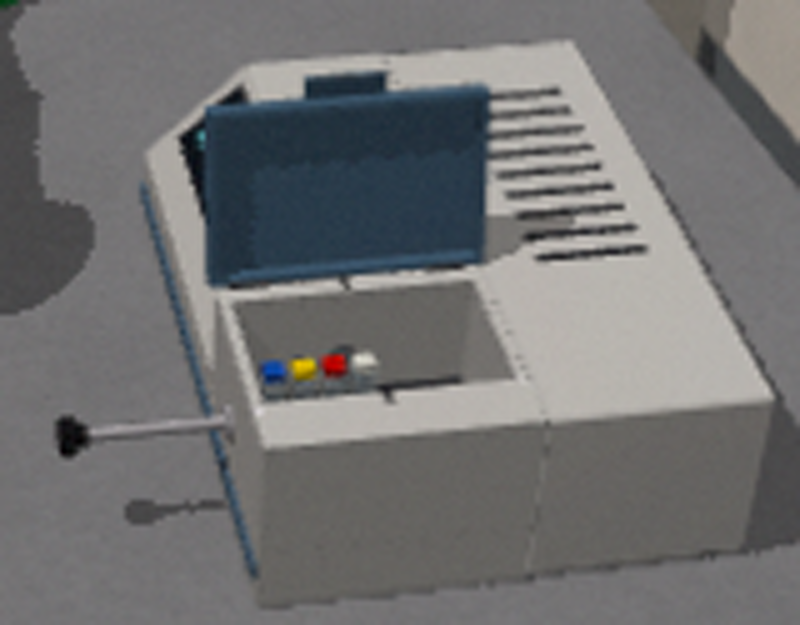

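Order from the knob inward is blue, yellow, red, white. White (the blank) is farthest and in the beam, so red is one click away (travel 18 mm). Now I'll compute the pose.

```bash
python3 -c "
from h import *
t=load('top0');s=load('side0')
np.set_printoptions(precision=1,suppress=True)
def T2(x,y):return ((x+.5)/6-.5+340,(y+.5)/6-.5+115)
def T1(x,y):return ((x+.5)/4-.5+270,(y+.5)/4-.5+65)
def S1(x,y):return ((x+.5)/5-.5+310,(y+.5)/5-.5+140)
L=onz(t,*T2(97,206),125);R=onz(t,*T2(302,222),125);print('ticks top',L,R)
Ls=onz(s,*S1(348,284),125);Rs=onz(s,*S1(389,396),125);print('ticks side',Ls,Rs)
for n,p in dict(backR=(540,82),backL=(57,44),frontR=(518,452),).items(): print(n,onz(t,*T1(*p),125))
for n,p in dict(frontR=(263,450),backR=(772,402),backL=(573,42),cFR=(262,407),cBR=(524,380),cBL=(474,282),cFL=(232,297)).items(): print('s',n,onz(s,*S1(*p),125))
for n,p in dict(cFR=(280,355),cBR=(300,78),cBL=(120,65),cFL=(99,342)).items(): print('t',n,onz(t,*T2(*p),125))
print('knob tri',tri(t,T2(162,557),s,S1(70,437)))
print('knob top z72',onz(t,*T2(162,557),72),'side',onz(s,*S1(70,437),72))
for n,a,b in (('w',(194,222),(365,360)),('r',(191,254),(334,363)),('y',(188,290),(303,366)),('b',(186,323),(273,370))):
  print(n,tri(t,T2(*a),s,S1(*b)),onz(t,*T2(*a),107))
print('lid tab',tri(t,T1(292,285),s,S1(345,73)))
"
```

```text
ticks top [ 635.7 -115.8  125. ] [ 626.2 -221.   125. ]
ticks side [ 637.6 -109.5  125. ] [ 626.8 -214.3  125. ]
backR [ 839.3 -273.1  125. ]
backL [875.4 107.4 125. ]
frontR [ 544.5 -247.1  125. ]
s frontR [ 544.  -241.8  125. ]
s backR [ 836.8 -271.6  125. ]
s backL [876.3 114.4 125. ]
s cFR [ 554.2 -206.5  125. ]
s cBR [ 706.5 -219.2  125. ]
s cBL [ 711.7 -125.5  125. ]
s cFL [ 566.7 -105.3  125. ]
t cFR [ 556.9 -208.   125. ]
t cBR [ 702.3 -222.   125. ]
t cBL [ 710.2 -129.   125. ]
t cFL [ 564.6 -115.7  125. ]
knob tri (array([ 457.8, -150.3,   75.5]), np.float64(1.7382894919676233))
knob top z72 [ 459.  -150.7   72. ] side [ 457.9 -146.3   72. ]
w (array([ 629.6, -166.8,  113.3]), np.float64(0.05155453623712076)) [ 631.  -167.5  107. ]
r (array([ 612. , -164.8,  113. ]), np.float64(1.3561879378073816)) [ 614.  -165.6  107. ]
y (array([ 593.4, -162.9,  112.8]), np.float64(0.7299034540748274)) [ 595.  -163.6  107. ]
b (array([ 575.9, -161.6,  112.2]), np.float64(1.2577020451915017)) [ 577.5 -162.2  107. ]
lid tab (array([641.5, -70.9, 249.9]), np.float64(2.1281630607026734))
```

>>> {"op": "servo_tool", "data": {"commands": [{"dp": [0, 0, 0], "turn": [0, -7, 0]}, {"dp": [0, 0, 0], "turn": [0, -14, 0]}, {"dp": [0, 0, 0], "turn": [0, -15.8, 0]}, {"dp": [0, 0, 0], "turn": [0, -15.8, 0]}, {"dp": [0, 0, 0], "turn": [0, -15.8, 0]}], "grip": 1, "force": 20}}

```text
clock: 0.52
eef_pos: [198.6, 512.5, 204.7]
eef_rot: [-1.57, 0.001, 1.475]
wrist_force: [0.3, -0.2, 0.8]
finger_gap: 63.8
```

>>> {"op": "servo_tool", "data": {"commands": [{"dp": [-36, 0, -15.6], "turn": [0, 0, 0]}, {"dp": [-72, 0, -31.2], "turn": [0, 0, 0]}, {"dp": [-108, 0, -46.8], "turn": [0, 0, 0]}, {"dp": [-144, 0, -62.4], "turn": [0, 0, 0]}, {"dp": [-180, 0, -78], "turn": [0, 0, 0]}]}}

```text
clock: 0.93
eef_pos: [259.0, 324.2, 204.8]
eef_rot: [-1.57, 0.001, 1.474]
wrist_force: [1.4, -0.7, 0.5]
finger_gap: 30.7
```

>>> {"op": "servo_tool", "data": {"commands": [{"dp": [-36, 0, -15.6], "turn": [0, 0, 0]}, {"dp": [-72, 0, -31.2], "turn": [0, 0, 0]}, {"dp": [-108, 0, -46.8], "turn": [0, 0, 0]}, {"dp": [-144, 0, -62.4], "turn": [0, 0, 0]}, {"dp": [-180, 0, -78], "turn": [0, 0, 0]}]}}

```text
clock: 1.35
eef_pos: [319.2, 135.7, 205.2]
eef_rot: [-1.571, 0.001, 1.472]
wrist_force: [-0.7, 0.1, -0.1]
finger_gap: 0.8
```

>>> {"op": "servo_tool", "data": {"commands": [{"dp": [-36, 0, -15.6], "turn": [0, 0, 0]}, {"dp": [-72, 0, -31.2], "turn": [0, 0, 0]}, {"dp": [-108, 0, -46.8], "turn": [0, 0, 0]}, {"dp": [-144, 0, -62.4], "turn": [0, 0, 0]}, {"dp": [-180, 0, -78], "turn": [0, 0, 0]}]}}

```text
clock: 1.77
eef_pos: [379.2, -53.3, 205.7]
eef_rot: [-1.572, 0.001, 1.47]
wrist_force: [0.8, 1.3, -0.4]
finger_gap: 0.1
```

>>> {"op": "servo_tool", "data": {"commands": [{"dp": [-35, 0, -16], "turn": [0, 0, 0]}, {"dp": [-70, 0, -32], "turn": [0, 0, 0]}, {"dp": [-88, 30, -41], "turn": [0, -0.3, 0]}, {"dp": [-88, 65, -41], "turn": [0, -0.3, 0]}, {"dp": [-88, 100, -41], "turn": [0, -0.3, 0]}]}}

```text
clock: 2.18
eef_pos: [411.3, -146.3, 104.6]
eef_rot: [-1.573, 0.002, 1.471]
wrist_force: [0.2, -0.5, -0.3]
finger_gap: 0.4
```

```bash
cat > snap.py <<'E'
from cell import manip
import sys
from h import *
i=sys.argv[1]
for n in("side","top"):
    c=manip.camera(n); pickle.dump(c,open(f"{n}{i}.pkl","wb"))
crop(load('top'+i),300,115,420,225,6,f'pics/t_{i}.png')
crop(load('side'+i),290,110,450,265,5*0.75,f'pics/s_{i}.png')
print(manip.read_state()["eef_pos"],manip.read_state()["eef_rot"],manip.read_state()["wrist_force"])
E
python3 snap.py 1
```

```text
[ 408.74723301 -144.27908458  101.85688637] [-1.56402307e+00 -1.46478177e-03  1.47293311e+00] [-0.55474936  0.06518078  0.24430081]
```

View pics/t_1.png

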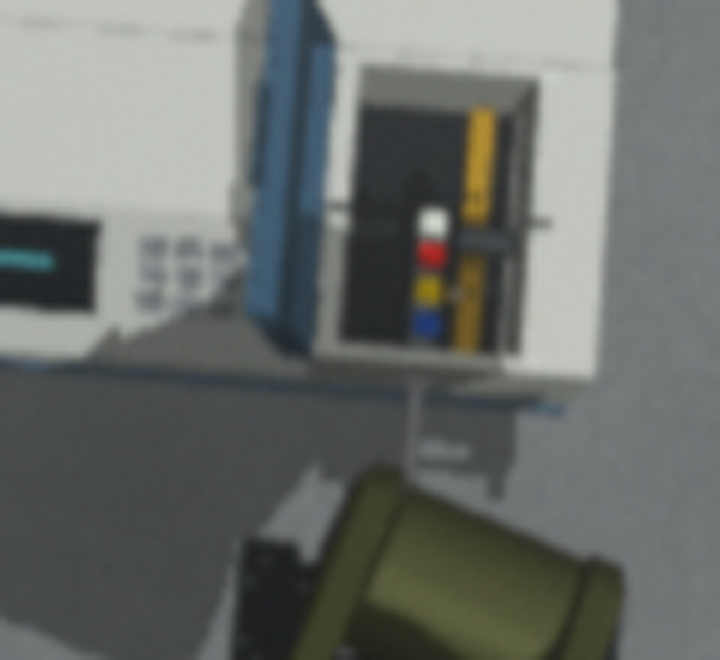

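View pics/s_1.png

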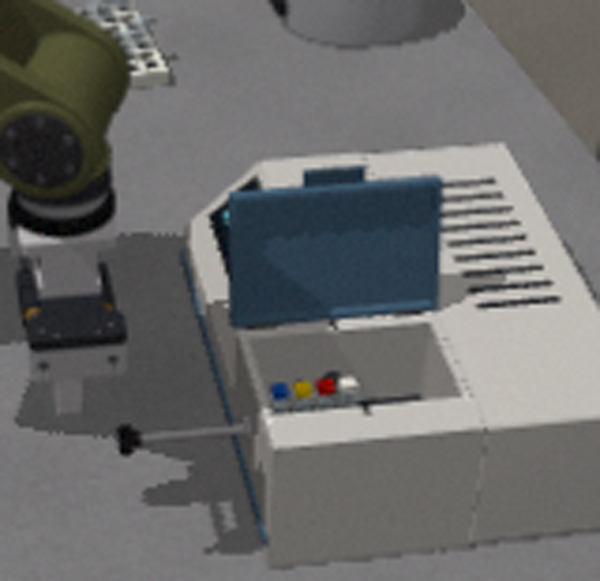

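>>> {"op": "servo_tool", "data": {"commands": [{"dp": [0, 20, 0], "turn": [0, 0, 0]}, {"dp": [0, 40, 0], "turn": [0, 0, 0]}, {"dp": [0, 40, -12], "turn": [0, 0, 0]}, {"dp": [0, 40, -24], "turn": [0, 0, 0]}, {"dp": [0, 40, -28], "turn": [0, 0, 0]}]}}

```text
clock: 2.7
eef_pos: [438.3, -147.2, 63.6]
eef_rot: [-1.566, -0.001, 1.473]
wrist_force: [0.2, -0.2, -0.0]
finger_gap: 0.4
```

```bash
python3 snap.py 2
```

```text
[ 437.31112949 -147.03023826   63.10426586] [-1.56575664e+00 -9.23940006e-04  1.47298304e+00] [-0.02727448  0.14442928 -0.57987127]
```

View pics/s_2.png

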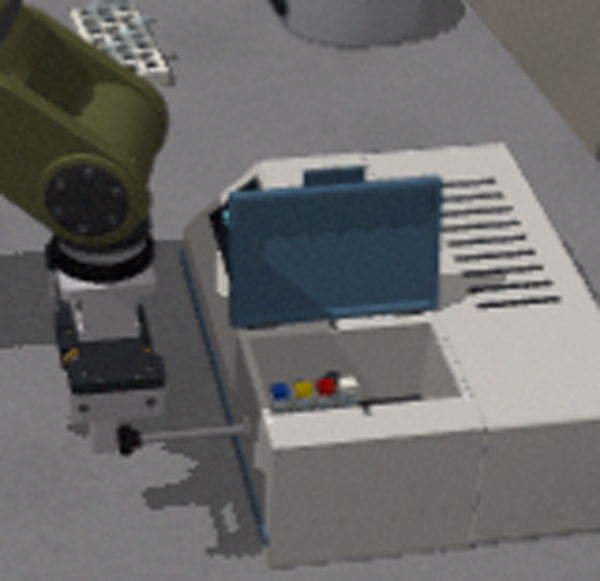

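>>> {"op": "servo_tool", "data": {"commands": [{"dp": [0, 0, -1.5], "turn": [0, 0, 0]}, {"dp": [0, 0, -3], "turn": [0, 0, 0]}, {"dp": [0, 0, -4], "turn": [0, 0, 0]}, {"dp": [0, 0, -5], "turn": [0, 0, 0]}, {"dp": [0, 0, -5], "turn": [0, 0, 0]}]}}

```text
clock: 3.22
eef_pos: [441.4, -147.4, 63.3]
eef_rot: [-1.564, -0.001, 1.473]
wrist_force: [-8.2, 0.5, 6.6]
finger_gap: 0.5
```

>>> {"op": "servo_tool", "data": {"commands": [{"dp": [0, 0, -1], "turn": [0, 0, 0]}, {"dp": [0, 0, -2], "turn": [0, 0, 0]}, {"dp": [0, 0, -3], "turn": [0, 0, 0]}, {"dp": [0, 0, -3], "turn": [0, 0, 0]}]}}

```text
clock: 3.55
eef_pos: [443.3, -147.6, 63.3]
eef_rot: [-1.561, -0.001, 1.473]
wrist_force: [-7.8, 0.3, 6.4]
finger_gap: 0.6
```

```bash
python3 snap.py 3; python3 -c "
from h import *
crop(load('side3'),300,200,350,250,12,'pics/s3z.png')"
```

```text
[ 443.267509   -147.56525856   63.34365672] [-1.56116215e+00 -1.36936663e-03  1.47281519e+00] [-7.50139978 -0.03242659  5.06534587]
```

View pics/s3z.png

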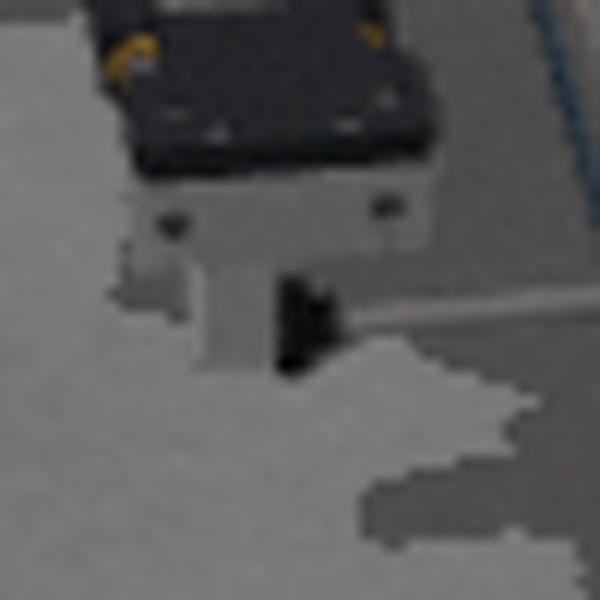

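View pics/t_3.png

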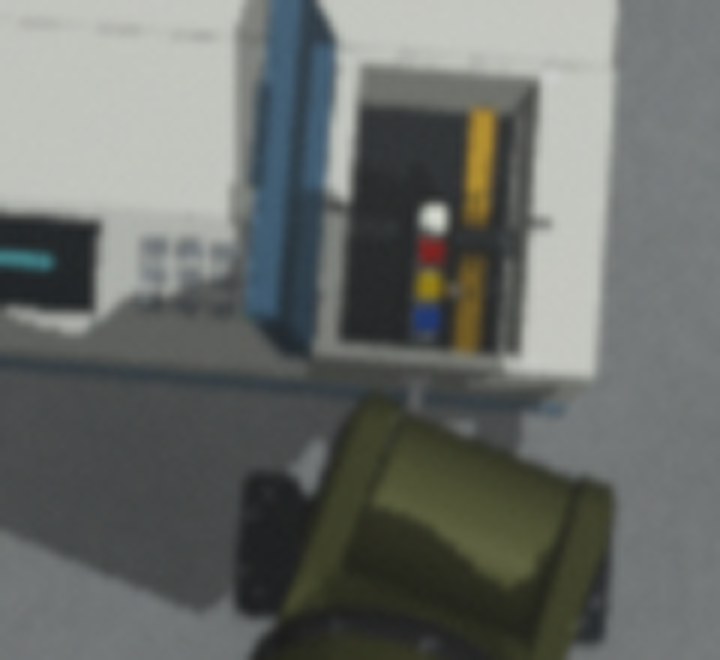

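>>> {"op": "servo_tool", "data": {"commands": [{"dp": [0, -0.5, -1.5], "turn": [0, 0, 0]}, {"dp": [0, -0.5, -3], "turn": [0, 0, 0]}, {"dp": [0, -0.5, -4], "turn": [0, 0, 0]}, {"dp": [0, -0.5, -4], "turn": [0, 0, 0]}]}}

```text
clock: 3.98
eef_pos: [446.4, -147.8, 63.5]
eef_rot: [-1.559, -0.002, 1.473]
wrist_force: [-3.6, -0.1, -3.0]
finger_gap: 0.7
```

>>> {"op": "servo_tool", "data": {"commands": [{"dp": [0, 0, -1], "turn": [0, 0, 0]}, {"dp": [0, 0, -2], "turn": [0, 0, 0]}, {"dp": [0, 0, -3], "turn": [0, 0, 0]}, {"dp": [0, 0, -3], "turn": [0, 0, 0]}]}}

```text
clock: 4.32
eef_pos: [449.1, -148.1, 63.5]
eef_rot: [-1.558, -0.002, 1.473]
wrist_force: [-3.6, -0.7, -0.9]
finger_gap: 0.4
```

```bash
python3 snap.py 4; cat > m.py <<'E'
from h import *
import sys
S=np.array([631,-166.]);ex=np.array([.9955,-.0949]);ey=np.array([.0949,.9955])
np.set_printoptions(precision=1,suppress=True)
for i in sys.argv[1:]:
    t=load('top'+i);im=t["img"][130:185,350:395];hsv=cv2.cvtColor(im,cv2.COLOR_RGB2HSV).astype(int)
    H,Sa,V=hsv[...,0],hsv[...,1],hsv[...,2]
    for n,m in dict(red=((H<6)|(H>172))&(Sa>150)&(V>90),blue=(H>105)&(H<125)&(Sa>150)&(V>70),white=(Sa<30)&(V>170)).items():
        nl,lab,st,ce=cv2.connectedComponentsWithStats(m.astype(np.uint8))
        for k in range(1,nl):
            if 8<st[k,4]<60:
                # intensity weighted
                p=onz(t,ce[k,0]+350,ce[k,1]+130,112)[:2]-S; print(i,n,st[k,4],ce[k]+[350,130],'spectro',p@ex,p@ey)
E
python3 m.py 0 1 3 4
```

```text
[ 449.17964881 -148.10972852   63.46522843] [-1.55868659 -0.00171076  1.47266174] [-3.44383219  0.87663576 -0.08910209]
0 red 15 [371.6 157.4] spectro -19.590712897421827 -1.4577722398834851
0 blue 16 [371.  168.5] spectro -54.75697526485976 -2.19954908054395
0 white 45 [356.6 138.8] spectro 35.74330820057938 49.81496063801156
1 red 12 [371.5 157. ] spectro -18.351461209865036 -1.054028063938234
1 white 54 [356.4 138.5] spectro 36.51678633935899 50.39830104401788
3 blue 9 [370.6 167.7] spectro -52.25379689832454 -0.6307849560697746
3 white 52 [356.4 137.8] spectro 38.807526071258465 50.40932869031298
4 blue 9 [371. 166.] spectro -46.89160050161128 -1.614442046480465
4 white 48 [356.5 137.2] spectro 40.81304458452285 50.38461443923199
```

>>> {"op": "servo_tool", "data": {"commands": [{"dp": [0, 0, -1], "turn": [0, 0, 0]}, {"dp": [0, 0, -2], "turn": [0, 0, 0]}, {"dp": [0, 0, -3], "turn": [0, 0, 0]}, {"dp": [0, 0, -4], "turn": [0, 0, 0]}]}}

```text
clock: 4.75
eef_pos: [453.0, -148.5, 63.5]
eef_rot: [-1.558, -0.002, 1.473]
wrist_force: [-5.0, 0.2, 1.0]
finger_gap: 0.4
```

>>> {"op": "servo_tool", "data": {"commands": [{"dp": [0, 0, -1], "turn": [0, 0, 0]}, {"dp": [0, 0, -2], "turn": [0, 0, 0]}, {"dp": [0, 0, -2], "turn": [0, 0, 0]}]}}

```text
clock: 5.0
eef_pos: [455.5, -148.8, 63.6]
eef_rot: [-1.559, -0.002, 1.473]
wrist_force: [-0.2, 0.2, -0.2]
finger_gap: 1.1
```

>>> {"op": "servo_tool", "data": {"commands": [{"dp": [0, 0, 0], "turn": [0, 0, 0]}, {"dp": [0, 0, 0], "turn": [0, 0, 0]}, {"dp": [0, 0, 0], "turn": [0, 0, 0]}, {"dp": [0, 0, 0], "turn": [0, 0, 0]}]}}

```text
clock: 5.33
eef_pos: [455.7, -148.8, 63.7]
eef_rot: [-1.56, -0.002, 1.473]
wrist_force: [-0.1, -0.1, -0.3]
finger_gap: 0.7
```

```bash
python3 snap.py 5; python3 m.py 5
```

```text
[ 455.58279179 -148.76797387   63.62389359] [-1.55957109 -0.0015983   1.47251486] [ 0.66004729  0.1823432  -0.44008283]
5 white 40 [356.6 136.1] spectro 44.268635877802765 50.18296344965051
```

View pics/t_5.png

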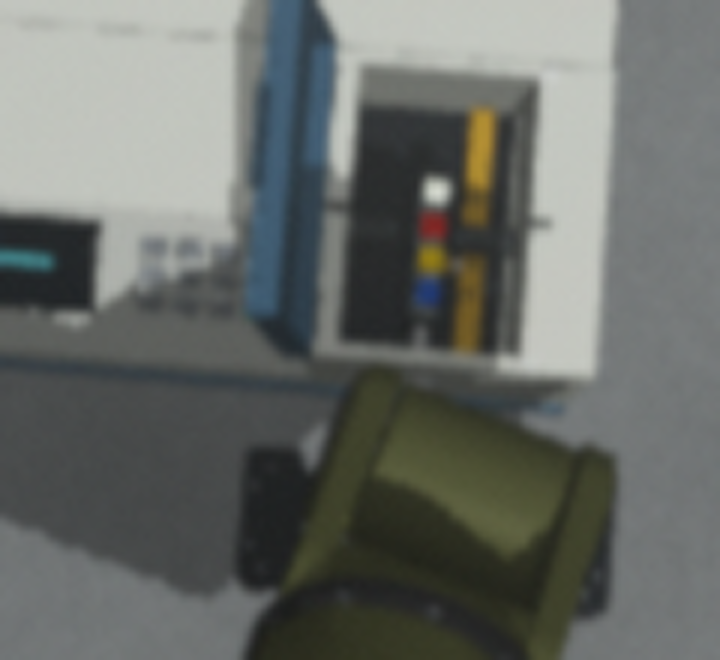

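View pics/s_5.png

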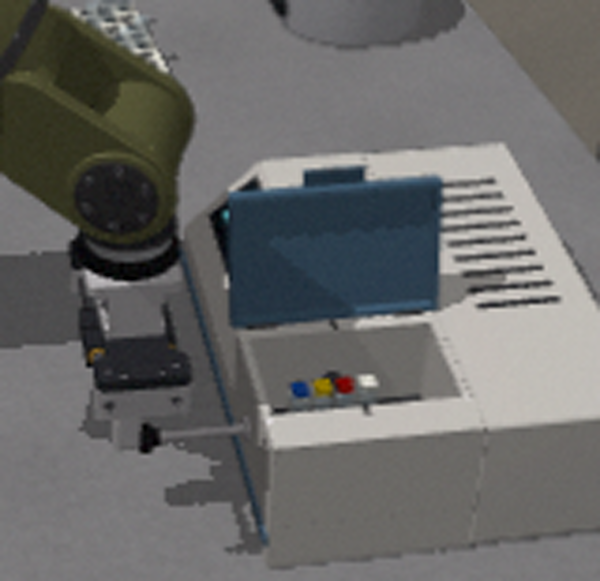

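```bash
python3 - <<'E'
from h import *
crop(load('side5'),305,205,355,245,12,'pics/s5z.png')
# subpixel centroids by colour excess, relative shifts between 0/1/5 both views
S=np.array([631,-166.]);ex=np.array([.9955,-.0949])
for n,box in(('side',(355,205,392,225)),('top',(366,143,378,174))):
  for i in '0135':
    c=load(n+i);x0,y0,x1,y1=box;im=c['img'][y0:y1,x0:x1].astype(float)
    r,g,b=im[...,0],im[...,1],im[...,2]
    out=[]
    for nm,w in(('red',r-np.maximum(g,b)*1.0),('blue',b-np.maximum(r,g)),('yel',np.minimum(r,g)-b),):
        w=np.where(w>35,w,0)
        if nm=='red': w=np.where(g<r*.45,w,0)
        yy,xx=np.mgrid[y0:y1,x0:x1]
        if nm=='yel' and n=='top': w=np.where(xx<374.5,w,0)
        u,v=(w*xx).sum()/w.sum(),(w*yy).sum()/w.sum()
        p=onz(c,u,v,110)[:2]-S
        out.append((nm,round(u,2),round(v,2),round(p@ex,1)))
    print(n,i,out)
E
```

```text
side 0 [('red', np.float64(376.3), np.float64(212.34), np.float64(-19.2)), ('blue', np.float64(364.16), np.float64(213.59), np.float64(-55.4)), ('yel', np.float64(370.24), np.float64(213.16), np.float64(-37.5))]
side 1 [('red', np.float64(376.56), np.float64(212.42), np.float64(-18.5)), ('blue', np.float64(364.27), np.float64(213.74), np.float64(-55.2)), ('yel', np.float64(370.32), np.float64(213.35), np.float64(-37.4))]
side 3 [('red', np.float64(377.26), np.float64(212.44), np.float64(-16.5)), ('blue', np.float64(365.21), np.float64(213.57), np.float64(-52.4)), ('yel', np.float64(371.11), np.float64(213.33), np.float64(-35.1))]
side 5 [('red', np.float64(381.46), np.float64(212.23), np.float64(-4.1)), ('blue', np.float64(369.53), np.float64(213.34), np.float64(-39.7)), ('yel', np.float64(375.69), np.float64(212.7), np.float64(-21.3))]
top 0 [('red', np.float64(371.53), np.float64(157.34), np.float64(-18.9)), ('blue', np.float64(370.71), np.float64(168.5), np.float64(-54.4)), ('yel', np.float64(371.13), np.float64(162.94), np.float64(-36.8))]
top 1 [('red', np.float64(371.55), np.float64(157.04), np.float64(-18.0)), ('blue', np.float64(370.62), np.float64(168.72), np.float64(-55.1)), ('yel', np.float64(371.05), np.float64(162.87), np.float64(-36.6))]
top 3 [('red', np.float64(371.42), np.float64(156.34), np.float64(-15.8)), ('blue', np.float64(370.64), np.float64(167.85), np.float64(-52.4)), ('yel', np.float64(371.04), np.float64(162.04), np.float64(-34.0))]
top 5 [('red', np.float64(371.83), np.float64(152.04), np.float64(-2.1)), ('blue', np.float64(370.99), np.float64(163.21), np.float64(-37.7)), ('yel', np.float64(371.55), np.float64(157.59), np.float64(-19.8))]
```

View pics/s5z.png

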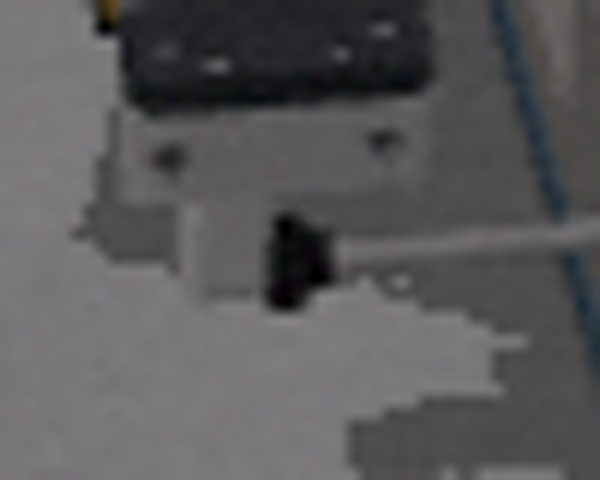

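>>> {"op": "servo_tool", "data": {"commands": [{"dp": [0, 0, -1], "turn": [0, 0, 0]}, {"dp": [0, 0, -1], "turn": [0, 0, 0]}, {"dp": [0, 0, -1], "turn": [0, 0, 0]}]}}

```text
clock: 5.68
eef_pos: [456.7, -148.9, 63.6]
eef_rot: [-1.56, -0.002, 1.473]
wrist_force: [0.0, -0.1, -0.9]
finger_gap: 0.1
```

>>> {"op": "servo_tool", "data": {"commands": [{"dp": [0, 0, -1], "turn": [0, 0, 0]}, {"dp": [0, 0, -1], "turn": [0, 0, 0]}, {"dp": [0, 0, -1], "turn": [0, 0, 0]}]}}

```text
clock: 5.93
eef_pos: [457.7, -149.0, 63.6]
eef_rot: [-1.56, -0.002, 1.473]
wrist_force: [1.2, -0.4, -0.5]
finger_gap: 0.7
```

```bash
python3 snap.py 6;cat > m2.py <<'E'
from h import *
import sys
S=np.array([631,-166.]);ex=np.array([.9955,-.0949])
for n,box in(('side',(355,205,392,225)),('top',(366,143,378,174))):
  for i in sys.argv[1:]:
    c=load(n+i);x0,y0,x1,y1=box;im=c['img'][y0:y1,x0:x1].astype(float)
    r,g,b=im[...,0],im[...,1],im[...,2]
    out=[]
    for nm,w in(('red',r-np.maximum(g,b)*1.0),('blue',b-np.maximum(r,g)),('yel',np.minimum(r,g)-b),):
        w=np.where(w>35,w,0)
        if nm=='red': w=np.where(g<r*.45,w,0)
        yy,xx=np.mgrid[y0:y1,x0:x1]
        if nm=='yel' and n=='top': w=np.where(xx<374.5,w,0)
        u,v=(w*xx).sum()/w.sum(),(w*yy).sum()/w.sum()
        p=onz(c,u,v,110)[:2]-S
        out.append((nm,float(round(p@ex,1))))
    print(n,i,out)
E
python3 m2.py 0 5 6
```

```text
[ 457.65937099 -148.98356497   63.63250966] [-1.55969795 -0.00157022  1.47253717] [ 0.25677282  0.118477   -0.64392869]
side 0 [('red', -19.2), ('blue', -55.4), ('yel', -37.5)]
side 5 [('red', -4.1), ('blue', -39.7), ('yel', -21.3)]
side 6 [('red', -2.4), ('blue', -37.3), ('yel', -19.6)]
top 0 [('red', -18.9), ('blue', -54.4), ('yel', -36.8)]
top 5 [('red', -2.1), ('blue', -37.7), ('yel', -19.8)]
top 6 [('red', -1.3), ('blue', -37.0), ('yel', -18.8)]
```

>>> {"op": "servo_tool", "data": {"commands": [{"dp": [0, 0, -0.7], "turn": [0, 0, 0]}, {"dp": [0, 0, -0.7], "turn": [0, 0, 0]}, {"dp": [0, 0, -0.7], "turn": [0, 0, 0]}]}}

```text
clock: 6.28
eef_pos: [458.4, -149.0, 63.6]
eef_rot: [-1.56, -0.002, 1.473]
wrist_force: [-0.4, 0.3, 0.8]
finger_gap: 0.4
```

>>> {"op": "servo_tool", "data": {"commands": [{"dp": [0, 0, -0.6], "turn": [0, 0, 0]}, {"dp": [0, 0, -0.6], "turn": [0, 0, 0]}, {"dp": [0, 0, -0.6], "turn": [0, 0, 0]}]}}

```text
clock: 6.53
eef_pos: [458.7, -149.0, 63.5]
eef_rot: [-1.559, -0.002, 1.473]
wrist_force: [-4.7, 0.3, 3.4]
finger_gap: 0.8
```

```bash
python3 snap.py 7;python3 m2.py 0 6 7
```

```text
[ 458.7079217  -149.06678634   63.554324  ] [-1.55904193 -0.00168989  1.47257363] [-4.59073601  0.99973894  2.42556093]
side 0 [('red', -19.2), ('blue', -55.4), ('yel', -37.5)]
side 6 [('red', -2.4), ('blue', -37.3), ('yel', -19.6)]
side 7 [('red', -2.1), ('blue', -37.2), ('yel', -19.2)]
top 0 [('red', -18.9), ('blue', -54.4), ('yel', -36.8)]
top 6 [('red', -1.3), ('blue', -37.0), ('yel', -18.8)]
top 7 [('red', -1.2), ('blue', -36.9), ('yel', -18.4)]
```

The push force fell to zero and then rose to 4.7 N, and the caps have shifted about 18 mm, so the rod is seated in its stop. I'll back off, then go up.

>>> {"op": "servo_tool", "data": {"commands": [{"dp": [0, 0, 2], "turn": [0, 0, 0]}, {"dp": [0, 0, 10], "turn": [0, 0, 0]}, {"dp": [0, 0, 25], "turn": [0, 0, 0]}, {"dp": [0, 0, 40], "turn": [0, 0, 0]}, {"dp": [0, 0, 40], "turn": [0, 0, 0]}]}}

```text
clock: 7.05
eef_pos: [416.9, -144.7, 63.8]
eef_rot: [-1.558, -0.002, 1.472]
wrist_force: [-1.0, 0.0, 0.7]
finger_gap: 0.2
```

```bash
python3 snap.py 8;python3 m2.py 0 7 8; python3 - <<'E'
from h import *
t=load('top8');s=load('side8')
crop(t,325,130,375,190,10,'pics/t8z.png');crop(s,340,145,420,205,8,'pics/s8z.png')
E
```

```text
[ 419.11769544 -145.27802907   64.36071255] [-1.56019122e+00 -1.42478752e-03  1.47221348e+00] [-0.41777714  0.92130544  0.82683902]
side 0 [('red', -19.2), ('blue', -55.4), ('yel', -37.5)]
side 7 [('red', -2.1), ('blue', -37.2), ('yel', -19.2)]
side 8 [('red', -1.8), ('blue', -37.3), ('yel', -19.2)]
top 0 [('red', -18.9), ('blue', -54.4), ('yel', -36.8)]
top 7 [('red', -1.2), ('blue', -36.9), ('yel', -18.4)]
top 8 [('red', -0.6), ('blue', -36.9), ('yel', -18.2)]
```

View pics/s8z.png

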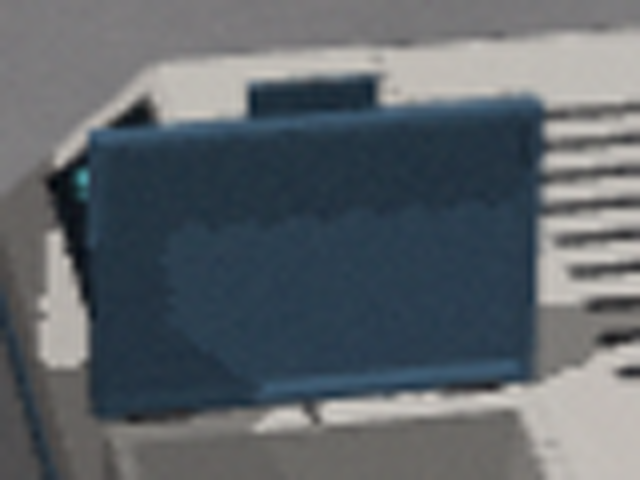

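View pics/t_8.png

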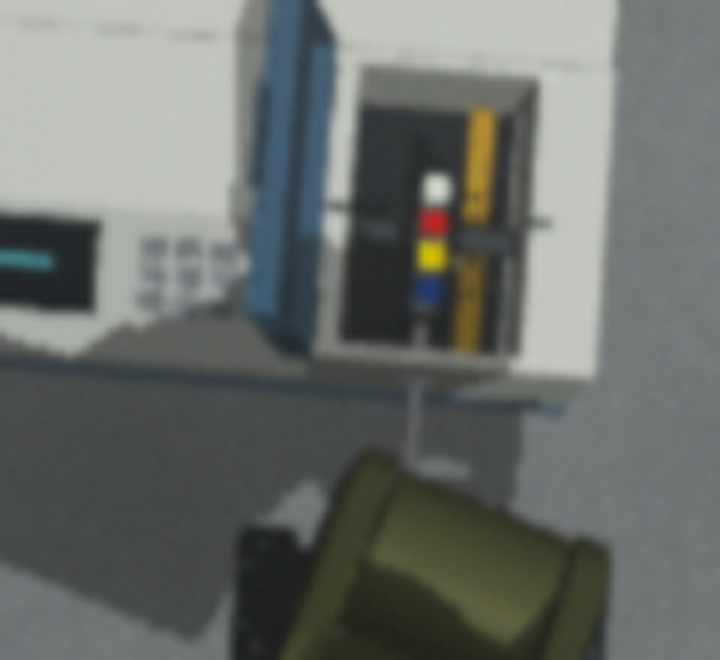

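>>> {"op": "servo_tool", "data": {"commands": [{"dp": [0, -35, 0], "turn": [0, 0, 0]}, {"dp": [0, -70, 0], "turn": [0, 0, 0]}, {"dp": [0, -105, 0], "turn": [0, 0, 0]}, {"dp": [25, -135, 0], "turn": [0, 0, 0]}, {"dp": [60, -140, 0], "turn": [0, 0, 0]}]}}

```text
clock: 7.57
eef_pos: [428.7, -87.0, 209.5]
eef_rot: [-1.568, 0.0, 1.469]
wrist_force: [1.3, 0.5, 0.2]
finger_gap: 0.5
```

>>> {"op": "servo_tool", "data": {"commands": [{"dp": [35, 0, 0], "turn": [0, 0, 0]}, {"dp": [65, 0, 0], "turn": [0, 0, 0]}, {"dp": [85, 0, 0], "turn": [0, 0, 0]}, {"dp": [90, 0, 0], "turn": [0, 0, 0]}, {"dp": [90, 0, 0], "turn": [0, 0, 0]}]}}

```text
clock: 7.98
eef_pos: [438.3, 3.5, 209.6]
eef_rot: [-1.568, 0.0, 1.472]
wrist_force: [-0.1, -1.5, -0.5]
finger_gap: 0.4
```

>>> {"op": "servo_tool", "data": {"commands": [{"dp": [0, 0, -38], "turn": [0, 0, 0]}, {"dp": [0, 0, -76], "turn": [0, 0, 0]}, {"dp": [0, 0, -114], "turn": [0, 0, 0]}, {"dp": [0, 0, -152], "turn": [0, 0, 0]}, {"dp": [0, 0, -180], "turn": [0, 0, 0]}]}}

```text
clock: 8.4
eef_pos: [619.8, -16.4, 208.4]
eef_rot: [-1.568, 0.0, 1.47]
wrist_force: [-0.4, -0.1, -0.3]
finger_gap: 0.9
```

```bash
python3 snap.py 9
```

```text
[619.75094531 -16.47904655 207.03603112] [-1.56643853e+00  3.48706097e-04  1.46992479e+00] [-1.22193928  0.27745739 -0.90719421]
```

View pics/s_9.png

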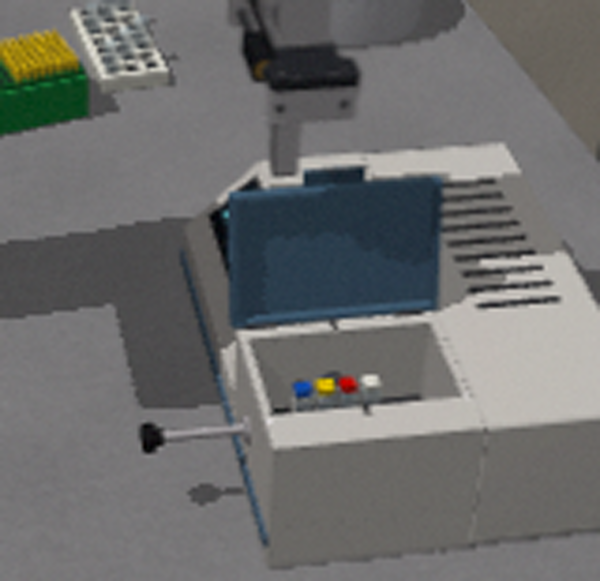

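View pics/t_9.png

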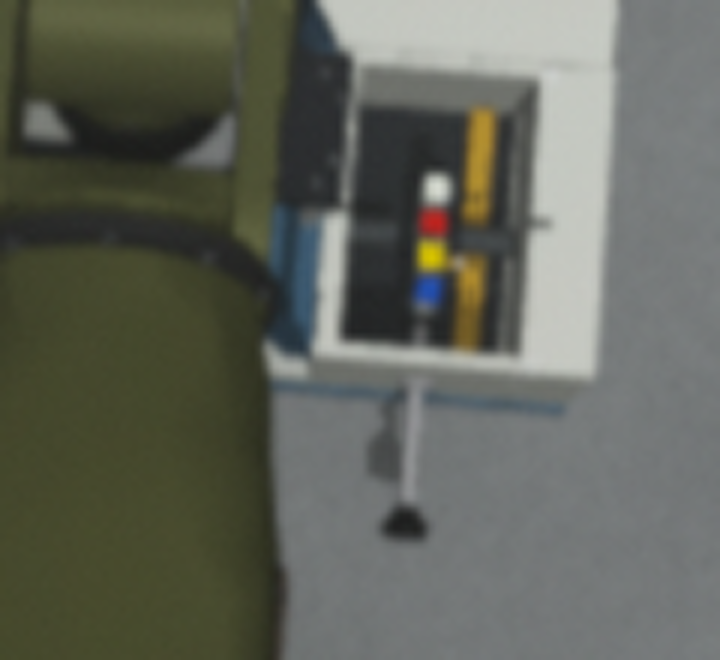

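>>> {"op": "servo_tool", "data": {"commands": [{"dp": [-8, 0, 0], "turn": [0, 0, 0]}, {"dp": [-16, 0, 0], "turn": [0, 0, 0]}, {"dp": [-24, 0, 0], "turn": [0, 0, 0]}, {"dp": [-30, 0, 0], "turn": [0, 0, 0]}, {"dp": [-36, 0, 0], "turn": [0, 0, 0]}]}}

```text
clock: 8.92
eef_pos: [615.6, -53.4, 207.7]
eef_rot: [-1.567, 0.0, 1.469]
wrist_force: [-0.0, 1.3, 0.8]
finger_gap: 0.7
```

>>> {"op": "servo_tool", "data": {"commands": [{"dp": [-6, 0, 0], "turn": [0, 0, 0]}, {"dp": [-12, 0, 0], "turn": [0, 0, 0]}, {"dp": [-18, 0, 0], "turn": [0, 0, 0]}, {"dp": [-24, 0, 0], "turn": [0, 0, 0]}, {"dp": [-30, 0, 0], "turn": [0, 0, 0]}]}}

```text
clock: 9.33
eef_pos: [612.6, -83.7, 207.8]
eef_rot: [-1.567, 0.0, 1.469]
wrist_force: [0.7, 0.1, 0.7]
finger_gap: 0.7
```

```bash
python3 snap.py 10; python3 m2.py 8 10
```

```text
[612.48563575 -84.16787167 207.63674456] [-1.56712859e+00  5.65383693e-04  1.46849822e+00] [-0.14636923  0.17578552  0.26326439]
side 8 [('red', -1.8), ('blue', -37.3), ('yel', -19.2)]
side 10 [('red', -1.8), ('blue', -37.6), ('yel', -19.3)]
top 8 [('red', -0.6), ('blue', -36.9), ('yel', -18.2)]
top 10 [('red', nan), ('blue', -36.7), ('yel', -19.2)]m2.py:14: RuntimeWarning: invalid value encountered in scalar divide
  u,v=(w*xx).sum()/w.sum(),(w*yy).sum()/w.sum()
```

View pics/s_10.png

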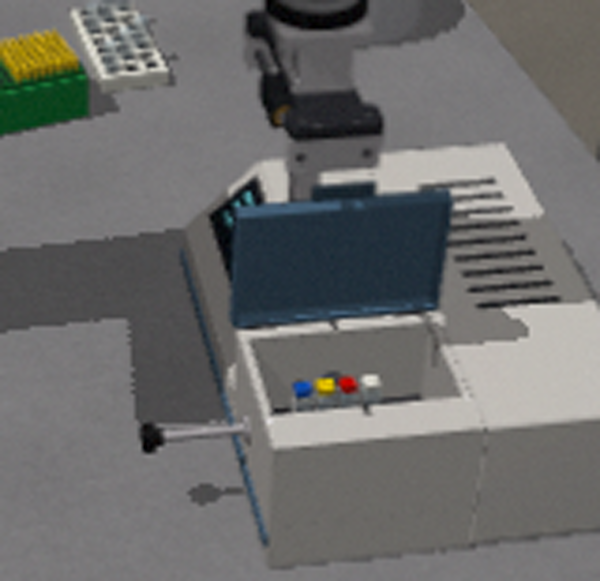

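>>> {"op": "servo_tool", "data": {"commands": [{"dp": [-6, 0, 0], "turn": [0, 0, 0]}, {"dp": [-12, 0, 0], "turn": [0, 0, 0]}, {"dp": [-18, 0, 0], "turn": [0, 0, 0]}, {"dp": [-24, 0, 0], "turn": [0, 0, 0]}, {"dp": [-30, 0, 0], "turn": [0, 0, 0]}]}}

```text
clock: 9.85
eef_pos: [609.3, -114.6, 207.6]
eef_rot: [-1.567, 0.001, 1.468]
wrist_force: [-0.5, 1.2, 0.1]
finger_gap: 0.2
```

>>> {"op": "servo_tool", "data": {"commands": [{"dp": [-6, 0, 0], "turn": [0, 0, 0]}, {"dp": [-12, 0, 0], "turn": [0, 0, 0]}, {"dp": [-18, 0, 0], "turn": [0, 0, 0]}, {"dp": [-22, 0, 0], "turn": [0, 0, 0]}, {"dp": [-22, 0, 0], "turn": [0, 0, 0]}]}}

```text
clock: 10.27
eef_pos: [606.9, -137.4, 207.5]
eef_rot: [-1.567, 0.001, 1.468]
wrist_force: [-0.6, 0.3, -0.9]
finger_gap: 0.5
```

```bash
python3 snap.py 11; python3 m2.py 8 11
```

```text
[ 607.04552142 -136.63198823  207.59838715] [-1.56698386e+00  5.90714232e-04  1.46819796e+00] [ 0.42529958 -0.28726846 -0.55754582]
side 8 [('red', -1.8), ('blue', -37.3), ('yel', -19.2)]
side 11 [('red', -1.9), ('blue', -37.5), ('yel', -19.3)]
top 8 [('red', -0.6), ('blue', -36.9), ('yel', -18.2)]
top 11 [('red', nan), ('blue', nan), ('yel', nan)]m2.py:14: RuntimeWarning: invalid value encountered in scalar divide
  u,v=(w*xx).sum()/w.sum(),(w*yy).sum()/w.sum()
```

View pics/s_11.png

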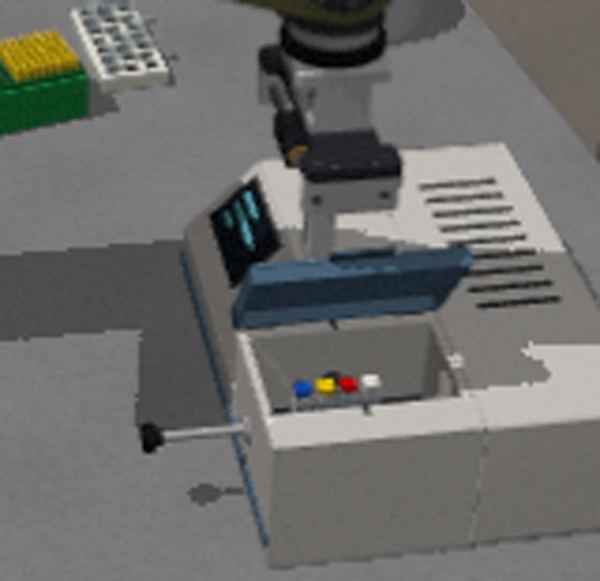

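>>> {"op": "servo_tool", "data": {"commands": [{"dp": [-5, 0, 0], "turn": [0, 0, 0]}, {"dp": [-10, 0, 0], "turn": [0, 0, 0]}, {"dp": [-15, 0, 0], "turn": [0, 0, 0]}, {"dp": [-18, 0, 0], "turn": [0, 0, 0]}, {"dp": [-18, 0, 0], "turn": [0, 0, 0]}]}}

```text
clock: 10.78
eef_pos: [605.1, -155.3, 207.5]
eef_rot: [-1.567, 0.001, 1.467]
wrist_force: [0.1, -0.1, 0.4]
finger_gap: 0.2
```

```bash
python3 snap.py 12
```

```text
[ 605.18143687 -154.65537138  207.56642911] [-1.56694589e+00  5.34293484e-04  1.46794314e+00] [-0.24246078  0.98430827 -0.34173057]
```

View pics/s_12.png

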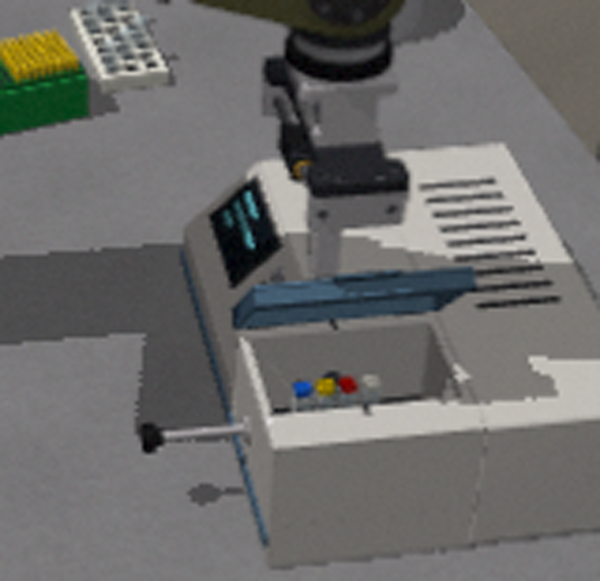

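Still not sinking, so I'll go on.

>>> {"op": "servo_tool", "data": {"commands": [{"dp": [-5, 0, 0], "turn": [0, 0, 0]}, {"dp": [-10, 0, 0], "turn": [0, 0, 0]}, {"dp": [-15, 0, 0], "turn": [0, 0, 0]}, {"dp": [-18, 0, 0], "turn": [0, 0, 0]}, {"dp": [-18, 0, 0], "turn": [0, 0, 0]}]}}

```text
clock: 11.3
eef_pos: [603.2, -173.4, 207.5]
eef_rot: [-1.567, 0.001, 1.467]
wrist_force: [0.6, -1.1, 0.2]
finger_gap: 0.6
```

>>> {"op": "servo_tool", "data": {"commands": [{"dp": [0, 0, 0], "turn": [0, 0, 0]}, {"dp": [0, 0, 0], "turn": [0, 0, 0]}, {"dp": [0, 0, 0], "turn": [0, 0, 0]}, {"dp": [0, 0, 0], "turn": [0, 0, 0]}, {"dp": [0, 0, 0], "turn": [0, 0, 0]}]}}

```text
clock: 11.72
eef_pos: [603.2, -173.2, 207.6]
eef_rot: [-1.567, 0.001, 1.467]
wrist_force: [0.3, -1.2, -1.3]
finger_gap: 0.8
```

```bash
python3 snap.py 13
```

```text
[ 603.19312521 -173.27759131  207.49889646] [-1.56680790e+00  5.73277968e-04  1.46727762e+00] [-0.52222746  0.94101    -0.62615849]
```

View pics/s_13.png

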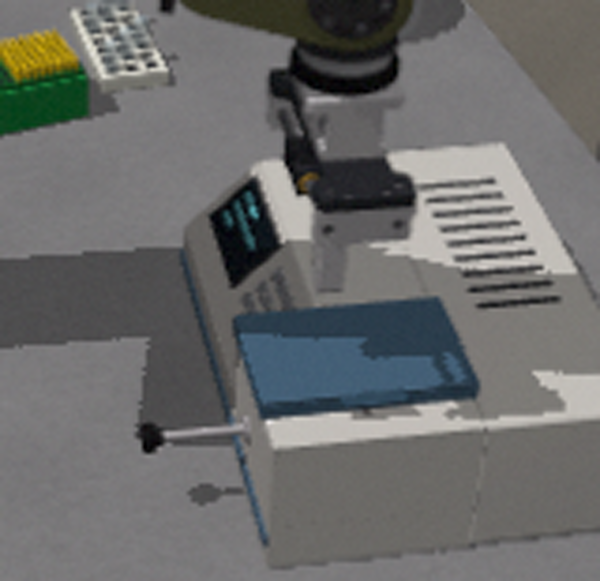

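The lid has dropped. I'll raise the tool clear and let it finish sinking.

>>> {"op": "servo_tool", "data": {"commands": [{"dp": [0, -20, 0], "turn": [0, 0, 0]}, {"dp": [0, -40, 0], "turn": [0, 0, 0]}, {"dp": [0, -60, 20], "turn": [0, 0, 0]}, {"dp": [0, -60, 55], "turn": [0, 0, 0]}, {"dp": [0, -60, 90], "turn": [0, 0, 0]}]}}

```text
clock: 12.23
eef_pos: [513.2, -163.8, 268.3]
eef_rot: [-1.568, 0.001, 1.468]
wrist_force: [-0.0, 0.9, 0.5]
finger_gap: 0.6
```

>>> {"op": "servo_tool", "data": {"commands": [{"dp": [30, 0, 20], "turn": [0, 0, 0]}, {"dp": [60, 0, 40], "turn": [0, 0, 0]}, {"dp": [90, 0, 60], "turn": [0, 0, 0]}, {"dp": [120, 0, 70], "turn": [0, 0, 0]}, {"dp": [145, 0, 80], "turn": [0, 0, 0]}]}}

```text
clock: 12.65
eef_pos: [447.6, -9.7, 268.8]
eef_rot: [-1.569, 0.001, 1.468]
wrist_force: [0.4, -0.7, -0.1]
finger_gap: 0.3
```

>>> {"op": "servo_tool", "data": {"commands": [{"dp": [0, 0, 0], "turn": [0, 0, 0]}, {"dp": [0, 0, 0], "turn": [0, 0, 0]}, {"dp": [0, 0, 0], "turn": [0, 0, 0]}, {"dp": [0, 0, 0], "turn": [0, 0, 0]}, {"dp": [0, 0, 0], "turn": [0, 0, 0]}]}}

```text
clock: 13.07
eef_pos: [447.8, -10.5, 268.6]
eef_rot: [-1.569, 0.001, 1.467]
wrist_force: [0.3, -0.5, 0.4]
finger_gap: 0.6
```

```bash
python3 snap.py 14; sleep 0; python3 - <<'E'
from h import *
np.set_printoptions(precision=1,suppress=True)
for n in('top','side'):
    c=load(n+'14')
    # lid surface heights from depth
    P=[]
    im=c['img'].astype(int); m=(im[...,2]-im[...,0]>25)&(c['depth']>0)
    vs,us=np.nonzero(m)
    S=np.array([631,-166.]);ex=np.array([.9955,-.0949]);ey=np.array([.0949,.9955])
    for u,v in zip(us,vs):
        o,d=ray(c,u,v);X=o+d*c['depth'][v,u]
        q=X[:2]-S
        if abs(q@ex)<75 and -60<q@ey<50: P.append((q@ex,q@ey,X[2]))
    P=np.array(P);print(n,len(P), P[:,2].min() if len(P) else 0,P[:,2].max() if len(P) else 0)
    if len(P)>10:
        P=P[np.abs(P[:,2]-np.median(P[:,2]))<8]
        A=np.c_[P[:,:2],np.ones(len(P))];print(np.linalg.lstsq(A,P[:,2],rcond=None)[0].round(3))
E
```

```text
[447.75577868 -10.33609362 268.59112939] [-1.56874963e+00  8.44556471e-04  1.46674516e+00] [ 1.09944464 -1.0257459  -0.36098316]
top 1656 124.55606913391034 150.28663896215403
[ -0.    0.  142.7]
side 1272 129.82178065206097 151.12277704221458
[ -0.    0.  144.5]
```

View pics/s_14.png

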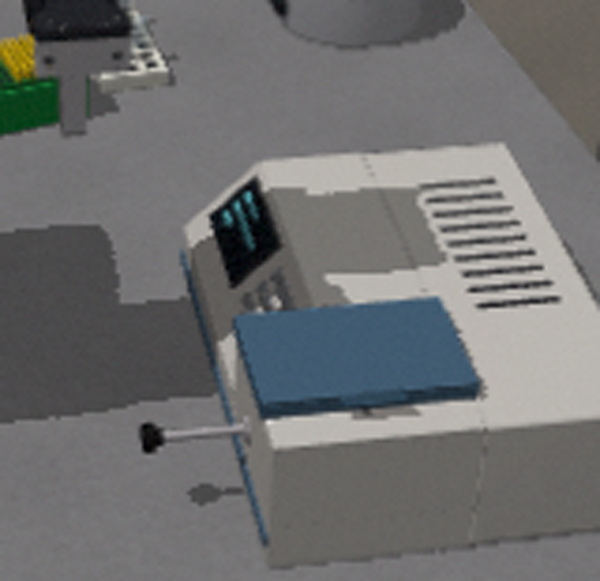

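View pics/t_14.png

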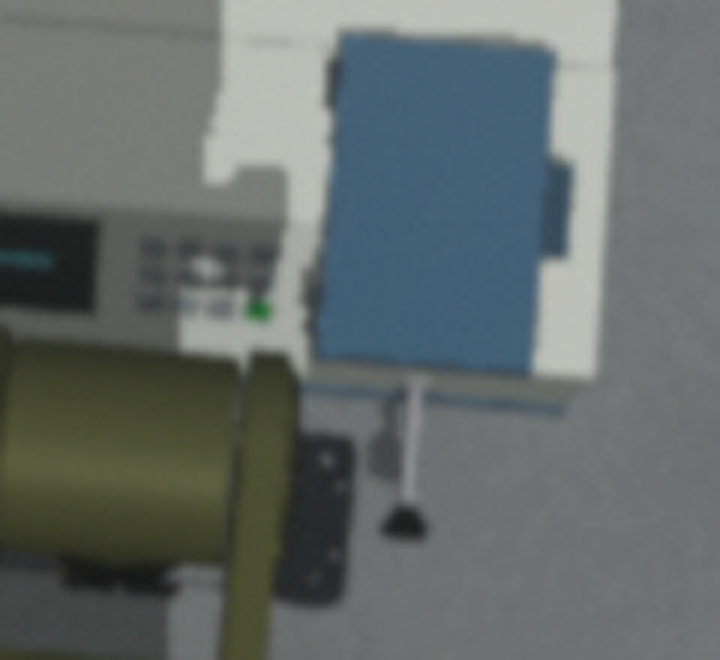

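Depth readings show the lid level (zero slope, top at about 142 mm). The knob is in the same place as after the click (side crop 150,437), and the robot is clear of everything.

```bash
python3 -c "
from cell import manip
print(manip.sign_off()); print(manip.read_state()['clock'])"
```

```text
the job is handed in; nothing more can be done
None
the job is handed in; nothing more can be done
```

I pushed the changer rod in one click with the shut fingertips, which put the red-capped cuvette in the light path. I then tipped the lid over from behind until it sank shut, and handed the job in at about 13 s.

**Click stop:** The push force was about 8 N leaving the first stop, 3–5 N between stops, then nothing, and it rose again to 4.7 N at the new stop. The caps moved about 18 mm in both views. The last look before closing put the red cap 0.6 mm short of the light path in the top view and 1.8 mm short in the side view. The blank had read about the same offset when it was in the beam, so I take this as calibration error.

**Final checks:** The lid reads level in both cameras' depth images, with its top at about 142–144 mm. The knob had not moved since the click, and the robot was clear of everything. All four cuvettes looked upright in the last view before the lid hid them. I did not measure the other bench things again; the arm did not go near them.

**Disagreements:** An upward force of up to about 6 N showed on the fingers early in the push. I took it as friction on the knob face. I also first took the drop in push force as the completed click, but the pictures showed the rod about 2 mm short, so I pushed on until the force rose.

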